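# Push the module row home on the guide rail and shut the keeper

## Robot

A 6-joint arm with a two-finger parallel gripper is mounted at the origin on the work surface. World frame = base frame: x ahead of the robot, y to its left, z up, the work surface at z = 0. Lengths are in m, angles in rad, forces in N, time in s.
With the tool pointing down it reaches from about 0.3 to 0.875 m from the base axis. Payload 6.4 kg.
Tool frame: the origin (TCP) lies where the fingers leave the gripper's body, on its centre line; the fingertips stand 64 mm ahead of it and the grasp point (between the pads) lies 45 mm ahead of it (bot.nose_length is the distance from the TCP to the fingertips, in m); z points along the fingers, y is the line along which they close (so a half turn about z gives the same grasp; the last joint's range is limited). The gripper opens to 88 mm and grips with 3 to 60 N. Pads are 18 mm wide; open, the fingers measure 123 mm over their backs; the gripper's body (75 mm by 187 mm) begins 45 mm behind the grasp point.
Start: joints at [0.928, 0.181, 1.607, -0, 1.354, -0.206], TCP at [0.243, 0.521, 0.303] pointing down, gripper open.
Joint ranges: [-2.99, 2.99], [-0.89, 2.07], [0.3, 2.58], [-1.14, 4.28], [0, 2.63], [-3.12, 3.12]. Speed limits (rad/s): [2.57, 2.57, 3.01, 3.14, 3.14, 3.14].

## Interface

Orientations are given as [roll, pitch, yaw] about the fixed x, y, z axes, in that order (R = Rz(yaw) Ry(pitch) Rx(roll)).
In Python, from station import bot gives the robot as it stands.
- The arm moves only by the shell command python3 -m crank 'ROWS' [FORCE]. ROWS is JSON, a list of rows, each a list of 3 entries, a list of its own where there are three numbers: the shift along the world's x, y, z as a fraction of full scale, then the turn, a rotation vector about the world's x, y, z as a fraction of full scale, then the gripper's target within -1 to 1 (fully open at 1, half-way at 0, shut at -1). A call has 1 to 5 rows; each row is the pose to reach, as a shift and turn from the pose commanded when the call began, turning the shorter way round; what a row does not reach only later rows make up. Full scale, the value 1, is 0.4 m for a shift and pi rad for a turn. A row lasts 1/8 s, in which the tool goes at most 62.5 mm and 10.7 degrees, less where a joint would pass 70% of its speed; a pose out of reach is approached as far as the arm can. A call with a number of a shift or a turn outside -1 to 1 is refused whole. A call with a gripper value outside its range is refused whole. The fingers move at their own pace and stop on an object; FORCE is the grip in N (left out, the last holds). Time passes only in rows, so rows that repeat a pose let the fingers close. It gives the time, the measured TCP pose, the force, the opening and the grip force at its end, in the units of the state.
- bot.observe(): the state, without advancing time (a new reading comes with each control period).
- bot.read_camera(name): name is "scene" or "top" or "wrist"; returns a dict with "image" (480x640x3 uint8, red, green, blue), "camera_matrix" (3x3 intrinsics, pixels), "view" (4x4, takes a point from world to camera coordinates). Camera axes: x right, y up, looking along -z (the intrinsics and any distortion apply to the point x, -y, -z); pixel columns grow to the right and rows downward; lengths in m; the calibration is good to about 2 mm. A picture is of the moment at which its call begins. There is no depth.
- bot.sign_off(): hands the job in; it is judged then, once.
The state is a dict: "time": time; "joint_pos": joint angles; "joint_vel": joint speeds; "tau": joint torques, N m; "tcp_pos": TCP position; "orientation": TCP orientation; "wrist_force": force on the tool from outside, world axes, zero at the start; "ft_torque": the same for the moment, N m; "opening": finger opening in m; "grasp_force": force on a finger pad.
Only numpy, scipy, OpenCV 4.12 (cv2) and the standard library are available. Lean on these libraries where they do the work, as an engineer would, in place of code of your own. Each camera call takes 0.05 s, during which the arm holds its last target. There are 200 camera calls.

## Task

Push the row of four heat-sink modules along the guide rail, all together as one closed row, until the row is fully home against the end stop; then push the keeper bar by its upright pin all the way in, across the rail behind the last module. Just push with the fingertips or the outside of the fingers; nothing needs gripping, so do not pick up or lift anything, and leave the other things on the bench where they are.

Things in the scene. Friction and masses are not known exactly. Their poses are not given: they have to be found in the camera images.
- rail: Fixed aluminium guide rail, base plate 390 x 75 mm. Origin: centre of its underside, on the bench; y along the rail towards the end stop, x across it towards the keeper, z up. The channel floor is 10 mm above the bench; two side walls along the whole length, 6 mm thick, tops 20 mm above the bench, 43 mm apart inside (modules have 1.5 mm play each side). The end away from the stop is open.
- stop_face (a point): Foot of the end stop's face, on the channel's centre line at the channel floor (rail x = 0, y = +175 mm, 10 mm above the bench); axes as the rail's. The stop is a dark steel block 60 mm wide, 20 mm long, top 54 mm above the bench.
- module1_center (a point): Centre of the leading module, nearest the stop. Modules: dark finned heat sinks 36 mm long along the rail, 40 mm wide, 36 mm tall, with a white connector on top to 40 mm; about 0.11 kg (mass, friction vary). The point is 20 mm above its underside, on the channel floor. At the start the row's front is 70 to 150 mm short of the stop. Fully home: 18 mm from the stop's face.
- module2_center (a point): Centre of the second module, like the first and touching it; fully home it is 54 mm from the stop's face.
- module3_center (a point): Centre of the third module; fully home it is 90 mm from the stop's face.
- module4_center (a point): Centre of the last module, furthest from the stop: its free end face, 18 mm beyond its centre, is the one to push. Fully home it is 126 mm from the stop's face.
- keeper (a joint): How far the steel keeper bar is pushed in, m: 0 right out, 0.040 fully in against its stop; starts at 0 to 0.006. Slides along the rail's -x, friction about 2 N, no spring. Bar 12 mm wide, 22 to 34 mm above the bench, at rail y = +20 mm; its tip is 34 mm short of the centre line when out, 6 mm past it when in. It passes 5 mm behind the last module of a home row; else modules block it.
- keeper_pin (a point): The keeper bar's upright round pin, 18 mm in diameter, 34 to 65 mm above the bench; the point is on its axis, 50 mm above the bench. Rail x = +85 mm with the bar right out, +45 mm fully in. The bar reaches 11 mm beyond the axis on the outside, between two grey guide cheeks (rail x = 32 to 102 mm, y = 0.5 to 39.5 mm, tops 30 mm above the bench).
- spare_center (a point): Bystander: a spare module, the same as those in the row, standing on the bench beside the rail; this point is 20 mm above the bench.
- heatsink: Bystander: bare aluminium finned heat sink, 60 x 90 x 30 mm, lying loose; origin at the centre of its underside.
- jar: Bystander: small clear screw jar with a black cap, 44 mm across, 55 mm tall; origin at the centre of its underside.
- spacer: Bystander: brass ring spacer, 32 mm across, 14 mm tall; origin at the centre of its underside.
- screwdriver: Bystander: screwdriver with a black handle, 170 mm long, lying on the bench; its x axis runs along it, handle to -x.
- meter: Bystander: grey hand meter, 150 x 75 x 39 mm, lying flat; origin at the centre of its underside.
Not all that is in view belongs to the job. Leave any orange or turquoise look-alike of the part that bears module4_center alone.

How it is judged:
By the outcome, as a careful person would: the job done as asked, in the order asked, and still so for the second after the job is handed in, with the robot touching nothing.
It also fails if it takes over 48 s, if anything falls off the work surface, if the arm or the gripper's body presses on something with over 40 N, if the wrist force passes 120 N, or if a joint passes its speed limit or range.

## Working session

There is one attempt and no reset: what is moved stays moved. The work goes in short steps, Python scripts to look and compute and a shell command to move; the robot and the scene stay as the last step left them, time stands still between calls to the robot, and variables do not carry over. Pictures are saved under pics/ and viewed, at most 10 in all, crops included, and the job is handed in when it is done.

```bash
mkdir -p pics
cat > h.py <<'E'
import numpy as np, cv2
from station import bot
def grab(n,f=None):
    d=bot.read_camera(n)
    if f: cv2.imwrite(f,cv2.cvtColor(d["image"],cv2.COLOR_RGB2BGR))
    return d
def ray(d,u,v,z):
    K=np.array(d["camera_matrix"]);V=np.array(d["view"]);k=np.linalg.solve(K,[u,v,1]);R=V[:3,:3]
    c=-R.T@V[:3,3];w=R.T@(k*[1,-1,-1]);return c+w*(z-c[2])/w[2]
def proj(d,p):
    K=np.array(d["camera_matrix"]);V=np.array(d["view"]);q=(V[:3,:3]@p+V[:3,3])*[1,-1,-1];q=K@q;return q[:2]/q[2]
E
python3 - <<'E'
from h import *
for n in("top","scene"):
    d=grab(n,f"pics/{n}0.png");print(n,d["camera_matrix"],d["view"],[k for k in d])
print(bot.observe())
E
```

```text
top [[465.18650258   0.         321.50992408]
 [  0.         465.18650258 230.30427939]
 [  0.           0.           1.        ]] [[-0.00678243 -0.99992659 -0.01004039 -0.06606146]
 [ 0.98280711 -0.00851828  0.1844387  -0.57154166]
 [-0.18451068 -0.00861682  0.98279273 -0.86071436]
 [ 0.          0.          0.          1.        ]] ['image', 'camera_matrix', 'view']
scene [[476.83699537   0.         319.79988194]
 [  0.         476.83699537 238.02511822]
 [  0.           0.           1.        ]] [[-0.67826021  0.73461737  0.01733225  0.42284285]
 [-0.57398435 -0.5443828   0.61171017  0.23199914]
 [ 0.4588083   0.40495023  0.79089206 -1.04563453]
 [ 0.          0.          0.          1.        ]] ['image', 'camera_matrix', 'view']
{'time': 0.1, 'joint_pos': array([ 9.27684332e-01,  1.81444387e-01,  1.60791057e+00, -4.46608220e-06,
        1.35379076e+00, -2.06284619e-01]), 'joint_vel': array([-0.00063837, -0.00250428, -0.00138186,  0.00252503,  0.00074926,
        0.00015278]), 'tau': array([ 9.24939059e-05, -4.34823203e+01, -3.42695260e+01,  7.03991437e-02,
        3.40735645e-02, -5.48318758e-05]), 'tcp_pos': array([0.24300502, 0.52070294, 0.30191149]), 'orientation': array([-3.14007163e+00, -3.13837556e-04,  2.70476600e+00]), 'wrist_force': array([ 0.48471865,  0.36334474, -0.67048683]), 'ft_torque': array([0.00694834, 0.01948572, 0.08050131]), 'grasp_force': 0.0, 'opening': 0.08839981387802219}
```

View pics/top0.png

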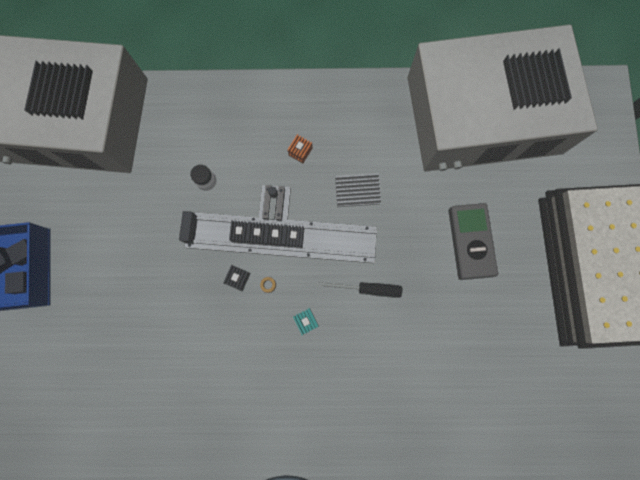

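View pics/scene0.png

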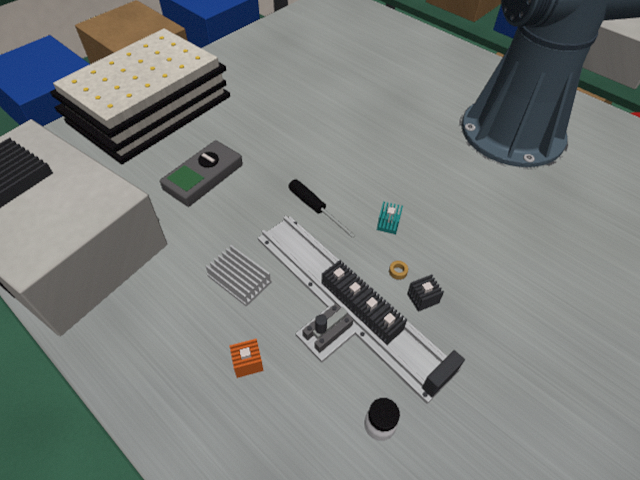

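The top view shows the rail running from the stop at (188,227) to the open end at (377,245). The black row has white tops at (238,231), (256,232), (275,233) and (293,235), and the keeper pin is near (271,190). Four things could be module 4:
- the black module at (293,235)
- the black spare at (236,277)
- the orange one at (300,149)
- the turquoise one at (306,321)

The one at (293,235) fits, because it is in the channel at the end of the row furthest from the stop. I'll check that in an enlarged crop.

Run:
```python
from h import *
d=grab("top");im=d["image"]
c=im[170:280,170:390];cv2.imwrite("pics/crop1.png",cv2.cvtColor(cv2.resize(c,None,fx=3.6,fy=3.6,interpolation=cv2.INTER_CUBIC),cv2.COLOR_RGB2BGR))
hsv=cv2.cvtColor(im,cv2.COLOR_RGB2HSV)
m=((hsv[...,2]>185)&(hsv[...,1]<40)).astype(np.uint8)
n,l,s,ce=cv2.connectedComponentsWithStats(m[170:280,170:390])
for i in range(1,n):
    if s[i,4]>15:print(s[i],ce[i]+[170,170],ray(d,*(ce[i]+[170,170]),.05).round(4))
```

```text
[67 58  4  5 17] [238.23529412 229.82352941] [0.5739 0.0939 0.05  ]
[85 60  4  4 16] [256.5 231.5] [0.5703 0.0578 0.05  ]
[103  61   4   5  18] [274.66666667 232.94444444] [0.5671 0.0219 0.05  ]
```

View pics/crop1.png

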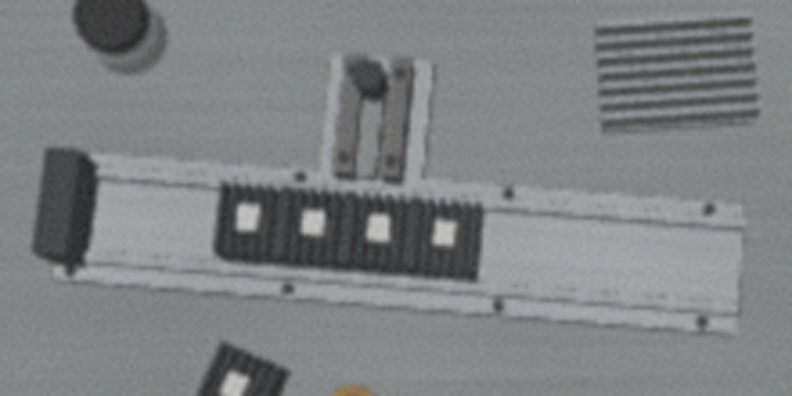

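The crop confirms it. Module 4 has its white connector at crop (444,234) and its free end face at x≈480 in the open channel. It is black and in line with the row. The pin is at crop (368,78), and the stop's right face is at x≈97.

Run:
```python
from h import *
d=grab("top");P=lambda u,v,z:ray(d,u/3.6+169.86,v/3.6+169.86,z).round(4)
A=[P(*q,.05) for q in((248,217),(313,223),(378,228),(444,234))];print(A)
for n,q in dict(cornTR=(744,206,.01),cornBR=(738,332,.01),cornBL=(55,278,.01),pintop=(362,70,.065),pinfoot=(375,95,.034),h1=(509,193,.01),h2=(710,209,.01),h3=(288,289,.01),h4=(702,322,.01),h0=(300,177,.01),stopfoot=(97,208,.01)).items():print(n,P(*q))
v=A[0]-A[3];print(np.arctan2(v[0],v[1]))
# scene
s=grab("scene");print(np.round([ray(s,*q,.05) for q in((339,272),(391,319))],4), ray(s,321,318,.065))
im=s["image"][180:400,220:480];cv2.imwrite("pics/crop2.png",cv2.cvtColor(cv2.resize(im,None,fx=2.7,fy=2.7,interpolation=cv2.INTER_CUBIC),cv2.COLOR_RGB2BGR))
```

```text
[array([0.5733, 0.0929, 0.05  ]), array([0.5696, 0.0572, 0.05  ]), array([0.5666, 0.0215, 0.05  ]), array([ 0.5629, -0.0147,  0.05  ])]
cornTR [ 0.5848 -0.1833  0.01  ]
cornBR [ 0.5125 -0.1779  0.01  ]
cornBL [0.5465 0.2097 0.01  ]
pintop [0.6519 0.0296 0.065 ]
pinfoot [0.6459 0.0259 0.034 ]
h1 [ 0.5936 -0.049   0.01  ]
h2 [ 0.5832 -0.1639  0.01  ]
h3 [0.5391 0.0767 0.01  ]
h4 [ 0.5183 -0.1578  0.01  ]
h0 [0.604  0.0712 0.01  ]
stopfoot [0.5869 0.1874 0.01  ]
0.09635496800719318
[[ 0.5645 -0.0143  0.05  ]
 [ 0.5742  0.0964  0.05  ]] [0.64990048 0.0252625  0.065     ]
```

View pics/crop2.png

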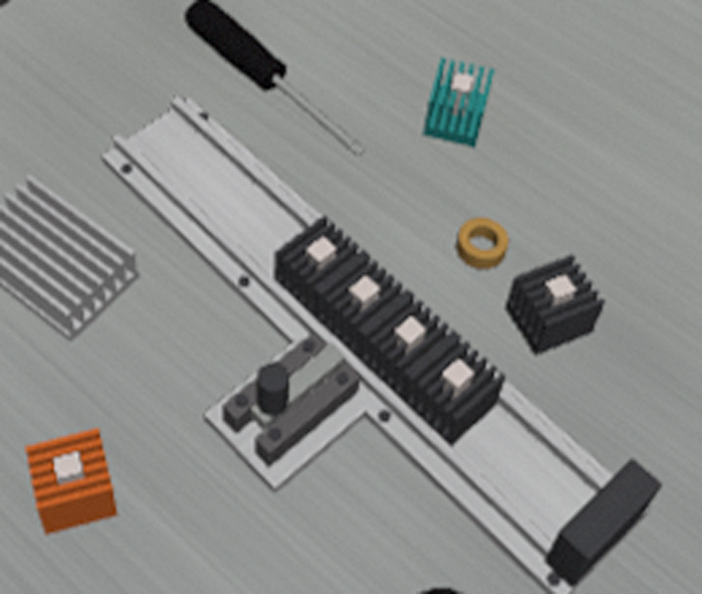

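```bash
python3 -m crank '[[[0.4,-0.7,0],[0,0,-0.26],-1],[[0.4,-0.7,0],[0,0,-0.26],-1],[[0.4,-0.7,0],[0,0,-0.26],-1],[[0.4,-0.7,0],[0,0,-0.26],-1],[[0.4,-0.7,0],[0,0,-0.26],-1]]' 20
```

```text
time: 0.88
tcp_pos: [0.3989, 0.2479, 0.3029]
orientation: [3.141, -0.0, 1.885]
wrist_force: [1.2, 0.1, -0.6]
opening: 0.0401
grasp_force: 0.0
```

```bash
python3 -m crank '[[[0.4,-0.77,-0.1],[0,0,-0.129],-1],[[0.4,-0.77,-0.1],[0,0,-0.129],-1],[[0.4,-0.77,-0.1],[0,0,-0.129],-1],[[0.4,-0.77,-0.1],[0,0,-0.129],-1],[[0.4,-0.77,-0.1],[0,0,-0.129],-1]]'
python3 -m crank '[[[0,0,0],[0,0,0],-1],[[0,0,0],[0,0,0],-1]]'
python3 -c "
from h import *
grab('wrist','pics/w1.png');d=grab('top');print(bot.observe()['tcp_pos'])"
```

```text
time: 1.5
tcp_pos: [0.5421, -0.0278, 0.2668]
orientation: [3.141, -0.0, 1.482]
wrist_force: [0.6, 0.7, -0.3]
opening: 0.0008
grasp_force: 0.0
time: 1.75
tcp_pos: [0.541, -0.0256, 0.2666]
orientation: [-3.14, -0.001, 1.482]
wrist_force: [0.0, -0.4, -0.9]
opening: 0.0004
grasp_force: 0.0
[ 0.54088969 -0.02448668  0.26701112]
```

View pics/w1.png

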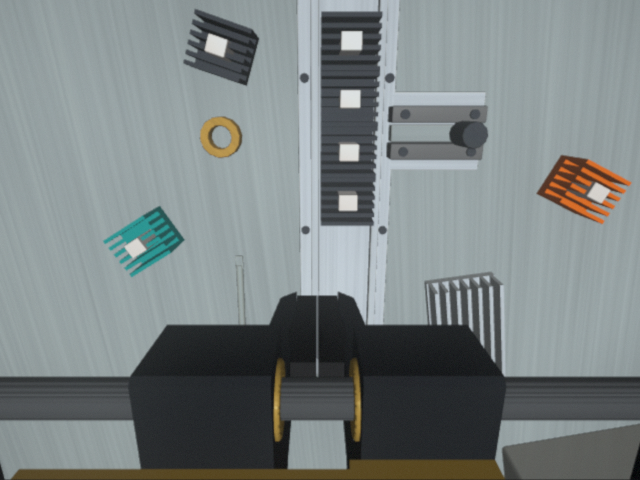

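The wrist view shows the row straight up the picture, with white tops at (352,40), (350,99), (349,152) and (347,202). Its rear edge is at v≈224 and the pin is at (468,134). The shut fingers are behind the row.

Run:
```python
from h import *
d=grab('wrist');O=np.array([.5662,.0136]);a=-.09
ex=np.array([np.cos(a),np.sin(a)]);ey=np.array([-np.sin(a),np.cos(a)])
for q in((352,40,.05),(347,202,.05),(347,224,.046),(463,134,.065),(305,78,.01),(389,78,.01),(306,230,.01),(382,230,.01)):
    p=ray(d,*q);r=p[:2]-O;print(q,p.round(4),'rail',(r@ex).round(4),(r@ey).round(4))
t=bot.observe()['tcp_pos'];g=O+ -.078*ey;print(g,(g-t[:2])/.4,(t[2]-.064-.022)/.4)
```

```text
(352, 40, 0.05) [0.5743 0.0954 0.05  ] rail 0.0007 0.0822
(347, 202, 0.05) [ 0.564  -0.0124  0.05  ] rail 0.0001 -0.0261
(347, 224, 0.046) [ 0.5631 -0.0301  0.046 ] rail 0.0008 -0.0438
(463, 134, 0.065) [0.6429 0.03   0.065 ] rail 0.0749 0.0232
(305, 78, 0.01) [0.5405 0.0781 0.01  ] rail -0.0314 0.0619
(389, 78, 0.01) [0.6045 0.0726 0.01  ] rail 0.0328 0.0622
(306, 230, 0.01) [ 0.53   -0.0419  0.01  ] rail -0.031 -0.0585
(382, 230, 0.01) [ 0.5943 -0.0475  0.01  ] rail 0.0335 -0.0583
[ 0.55918947 -0.06408431] [ 0.04561833 -0.09937451] 0.45283613878857937
```

```bash
python3 -m crank '[[[0.046,-0.1,-0.1],[0,0,0],-1],[[0.046,-0.1,-0.24],[0,0,0],-1],[[0.046,-0.1,-0.36],[0,0,0],-1],[[0.046,-0.1,-0.45],[0,0,0],-1],[[0.046,-0.1,-0.45],[0,0,0],-1]]'
python3 -m crank '[[[0,0,0],[0,0,0],-1],[[0,0,0],[0,0,0],-1]]'
```

```text
time: 2.52
tcp_pos: [0.5576, -0.0638, 0.0845]
orientation: [-3.136, -0.002, 1.484]
wrist_force: [-0.1, 0.2, 0.8]
opening: 0.0003
grasp_force: 0.0
time: 2.78
tcp_pos: [0.5612, -0.0658, 0.0893]
orientation: [3.138, 0.001, 1.483]
wrist_force: [-0.4, 0.3, -0.5]
opening: 0.0006
grasp_force: 0.0
```

```bash
python3 -m crank '[[[0.0032,0.035,0],[0,0,0],-1],[[0.005,0.055,0],[0,0,0],-1],[[0.006,0.067,0],[0,0,0],-1],[[0.007,0.078,0],[0,0,0],-1],[[0.008,0.09,0],[0,0,0],-1]]'
python3 -m crank '[[[0.001,0.012,0],[0,0,0],-1],[[0.0022,0.025,0],[0,0,0],-1],[[0.0034,0.038,0],[0,0,0],-1],[[0.0045,0.05,0],[0,0,0],-1],[[0.0056,0.062,0],[0,0,0],-1]]'
python3 -m crank '[[[0.001,0.012,0],[0,0,0],-1],[[0.0022,0.025,0],[0,0,0],-1],[[0.0034,0.038,0],[0,0,0],-1],[[0.0045,0.05,0],[0,0,0],-1],[[0.0045,0.05,0],[0,0,0],-1]]'
```

```text
time: 3.4
tcp_pos: [0.5637, -0.0304, 0.0876]
orientation: [3.14, 0.002, 1.483]
wrist_force: [-0.6, -5.1, 3.2]
opening: 0.0003
grasp_force: 2.7
time: 4.03
tcp_pos: [0.5659, -0.0057, 0.0876]
orientation: [3.14, 0.001, 1.483]
wrist_force: [0.1, -5.2, 4.1]
opening: 0.0002
grasp_force: 2.8
time: 4.65
tcp_pos: [0.5676, 0.0149, 0.0874]
orientation: [3.14, 0.0, 1.483]
wrist_force: [1.2, -2.4, 1.7]
opening: 0.0005
grasp_force: 1.4
```

```bash
python3 -m crank '[[[0.001,0.011,0],[0,0,0],-1],[[0.002,0.022,0],[0,0,0],-1],[[0.003,0.033,0],[0,0,0],-1],[[0.0038,0.042,0],[0,0,0],-1],[[0.0038,0.042,0],[0,0,0],-1]]'
python3 -m crank '[[[0.0005,0.005,0],[0,0,0],-1],[[0.0008,0.009,0],[0,0,0],-1],[[0.0008,0.009,0],[0,0,0],-1]]'
```

```text
time: 5.28
tcp_pos: [0.569, 0.0316, 0.0873]
orientation: [3.141, 0.0, 1.483]
wrist_force: [1.1, -3.6, 3.6]
opening: 0.0007
grasp_force: 1.9
time: 5.65
tcp_pos: [0.5691, 0.035, 0.0872]
orientation: [3.141, 0.001, 1.483]
wrist_force: [0.6, -5.2, 3.4]
opening: 0.0006
grasp_force: 2.4
```

```bash
python3 -m crank '[[[0.0003,0.004,0],[0,0,0],-1],[[0.0006,0.008,0],[0,0,0],-1],[[0.0006,0.008,0],[0,0,0],-1]]'
python3 -m crank '[[[0.0003,0.004,0],[0,0,0],-1],[[0.0006,0.008,0],[0,0,0],-1],[[0.0006,0.008,0],[0,0,0],-1]]'
```

```text
time: 6.02
tcp_pos: [0.5693, 0.0356, 0.0872]
orientation: [3.142, 0.005, 1.483]
wrist_force: [-2.2, -18.0, 4.7]
opening: 0.0002
grasp_force: 8.9
time: 6.4
tcp_pos: [0.5694, 0.036, 0.0873]
orientation: [-3.141, 0.009, 1.483]
wrist_force: [-5.7, -30.9, 5.9]
opening: 0.0005
grasp_force: 15.8
```

The force rose to 31 N against the stop, where I expected home to be. I'll back off, rise and check before the keeper.

```bash
python3 -m crank '[[[-0.002,-0.025,0],[0,0,0],-1],[[-0.006,-0.07,0],[0,0,0],-1],[[-0.006,-0.07,0.1],[0,0,0],-1],[[-0.006,-0.07,0.24],[0,0,0],-1],[[-0.006,-0.07,0.38],[0,0,0],-1]]'
python3 -m crank '[[[0.1,0.0,0.05],[0,0,0],-1],[[0.2,0,0.05],[0,0,0],-1],[[0.33,0,0.05],[0,0,0],-1],[[0.33,0,0.05],[0,0,0],-1],[[0.33,0,0.05],[0,0,0],-1]]'
python3 - <<'E'
from h import *
d=grab('top');im=d['image'][170:290,170:390]
w=grab('wrist')['image'];cv2.imwrite('pics/w2.png',np.vstack([cv2.resize(im,(550,300),interpolation=cv2.INTER_CUBIC),cv2.resize(w[:300],(550,300))])[...,::-1])
E
```

```text
time: 7.02
tcp_pos: [0.5662, 0.0139, 0.2397]
orientation: [-3.14, -0.001, 1.483]
wrist_force: [0.8, 0.2, -0.6]
opening: 0.0008
grasp_force: 0.0
time: 7.65
tcp_pos: [0.698, 0.014, 0.2577]
orientation: [-3.139, -0.001, 1.483]
wrist_force: [0.4, 0.7, 0.4]
opening: 0.0005
grasp_force: 0.0
```

View pics/w2.png

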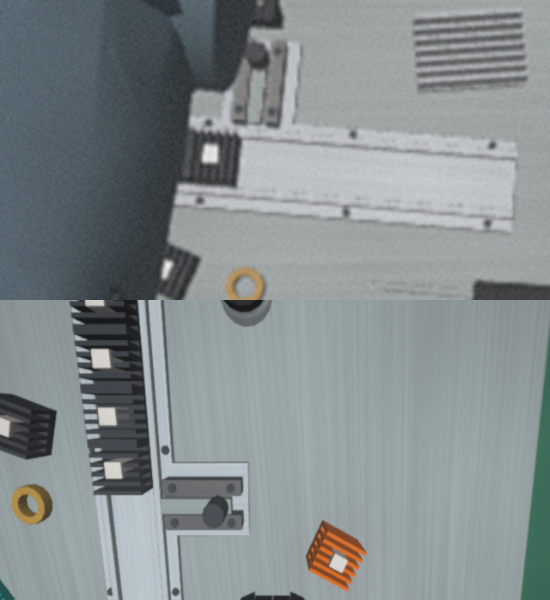

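The picture shows the row at the stop with module 4's rear edge clear of the keeper slot. The pin is at wrist-panel (215,512). An orange decoy is near the planned descent at (335,555), so I'll measure clearance.

Run:
```python
from h import *
O=np.array([.567,.0153]);a=-.09
ex=np.array([np.cos(a),np.sin(a)]);ey=np.array([-np.sin(a),np.cos(a)])
d=grab('wrist');f=640/550;g=lambda u,v:(u*f,(v-300)*1.0)
s=300/300
for n,q in dict(pin=(217,508,.065),m4=(113,470,.05),m4rear=(122,493,.046),or1=(306,556,.036),or2=(325,522,.036),or3=(366,551,.036),or4=(350,588,.036)).items():
    p=ray(d,*g(*q[:2]),q[2]);r=p[:2]-O;print(n,p.round(4),'rail',(r@ex).round(4),(r@ey).round(4))
G=O+.13*ex+.02*ey;t=bot.observe()['tcp_pos'];print(G,t,(G-t[:2])/.4,(.04+.064-t[2])/.4)
```

```text
pin [0.6553 0.0324 0.065 ] rail 0.0864 0.0249
m4 [0.5721 0.0635 0.05  ] rail 0.0007 0.0485
m4rear [0.5742 0.0463 0.046 ] rail 0.0044 0.0315
or1 [ 0.7254 -0.0184  0.036 ] rail 0.1608 -0.0194
or2 [0.7438 0.0073 0.036 ] rail 0.1768 0.008
or3 [ 0.7796 -0.0191  0.036 ] rail 0.2148 -0.0151
or4 [ 0.7645 -0.0489  0.036 ] rail 0.2025 -0.0462
[0.69827143 0.02353484] [0.69801548 0.01394152 0.2593781 ] [0.00063988 0.0239833 ] -0.38844525678475467
```

```bash
python3 -m crank '[[[0.001,0.026,0],[0,0,0],-1],[[0.001,0.026,-0.12],[0,0,0],-1],[[0.001,0.026,-0.24],[0,0,0],-1],[[0.001,0.026,-0.34],[0,0,0],-1],[[0.001,0.026,-0.385],[0,0,0],-1]]'
python3 -m crank '[[[0,0,0],[0,0,0],-1],[[0,0,0],[0,0,0],-1]]'
```

```text
time: 8.43
tcp_pos: [0.6977, 0.0251, 0.1026]
orientation: [-3.138, -0.0, 1.483]
wrist_force: [0.8, 0.2, 0.2]
opening: 0.0008
grasp_force: 0.0
time: 8.68
tcp_pos: [0.7007, 0.0242, 0.1073]
orientation: [3.138, 0.0, 1.483]
wrist_force: [1.0, -0.1, 1.1]
opening: 0.0005
grasp_force: 0.0
```

```bash
python3 -m crank '[[[-0.025,0.0022,0],[0,0,0],-1],[[-0.042,0.0038,0],[0,0,0],-1],[[-0.055,0.005,0],[0,0,0],-1],[[-0.067,0.006,0],[0,0,0],-1],[[-0.08,0.0072,0],[0,0,0],-1]]'
python3 -m crank '[[[-0.012,0.001,0],[0,0,0],-1],[[-0.025,0.0022,0],[0,0,0],-1],[[-0.037,0.0033,0],[0,0,0],-1],[[-0.045,0.004,0],[0,0,0],-1],[[-0.05,0.0045,0],[0,0,0],-1]]'
```

```text
time: 9.3
tcp_pos: [0.6676, 0.0271, 0.1054]
orientation: [3.14, -0.0, 1.483]
wrist_force: [2.7, 0.5, 0.5]
opening: 0.0007
grasp_force: 1.2
time: 9.93
tcp_pos: [0.6472, 0.0289, 0.1051]
orientation: [3.141, 0.0, 1.483]
wrist_force: [2.5, -0.6, 2.9]
opening: 0.0004
grasp_force: 1.2
```

```bash
python3 -m crank '[[[-0.006,0.0005,0],[0,0,0],-1],[[-0.012,0.001,0],[0,0,0],-1],[[-0.018,0.0016,0],[0,0,0],-1],[[-0.018,0.0016,0],[0,0,0],-1]]'
python3 -m crank '[[[-0.004,0.0004,0],[0,0,0],-1],[[-0.008,0.0007,0],[0,0,0],-1],[[-0.008,0.0007,0],[0,0,0],-1]]'
```

```text
time: 10.42
tcp_pos: [0.6398, 0.0295, 0.1048]
orientation: [-3.141, 0.0, 1.483]
wrist_force: [0.9, 0.3, 1.1]
opening: 0.0004
grasp_force: 0.7
time: 10.8
tcp_pos: [0.6377, 0.0297, 0.105]
orientation: [3.139, -0.0, 1.483]
wrist_force: [5.1, -0.4, -1.3]
opening: 0.0008
grasp_force: 2.8
```

```bash
python3 -m crank '[[[-0.004,0.0004,0],[0,0,0],-1],[[-0.008,0.0007,0],[0,0,0],-1],[[-0.008,0.0007,0],[0,0,0],-1]]'
python3 -m crank '[[[-0.004,0.0004,0],[0,0,0],-1],[[-0.008,0.0007,0],[0,0,0],-1],[[-0.008,0.0007,0],[0,0,0],-1]]'
```

```text
time: 11.18
tcp_pos: [0.6369, 0.0297, 0.1054]
orientation: [3.133, -0.0, 1.482]
wrist_force: [16.2, -0.5, -9.4]
opening: 0.0007
grasp_force: 7.7
time: 11.55
tcp_pos: [0.6362, 0.0297, 0.1057]
orientation: [3.126, -0.0, 1.482]
wrist_force: [27.9, 0.0, -17.8]
opening: 0.0004
grasp_force: 12.7
```

The keeper is hard against its stop at 28 N. I'll withdraw and check.

```bash
python3 -m crank '[[[0.02,-0.0018,0],[0,0,0],-1],[[0.06,-0.005,0],[0,0,0],-1],[[0.06,-0.005,0.1],[0,0,0],-1],[[0.06,-0.005,0.24],[0,0,0],-1],[[0.06,-0.005,0.38],[0,0,0],-1]]'
python3 -m crank '[[[0,-0.15,0.1],[0,0,0],-1],[[0,-0.3,0.1],[0,0,0],-1],[[0,-0.45,0.1],[0,0,0],-1],[[-0.1,-0.6,0.1],[0,0,0],-1],[[-0.2,-0.7,0.1],[0,0,0],-1]]'
python3 -m crank '[[[0,0,0],[0,0,0],-1],[[0,0,0],[0,0,0],-1],[[0,0,0],[0,0,0],-1]]'
python3 - <<'E'
from h import *
a=grab('top')['image'][130:300,170:390];b=grab('scene')['image'][180:400,240:470]
cv2.imwrite('pics/f.png',np.hstack([cv2.resize(a,(400,309),interpolation=cv2.INTER_CUBIC),cv2.resize(b,(323,309),interpolation=cv2.INTER_CUBIC)])[...,::-1])
E
```

```text
time: 12.18
tcp_pos: [0.6533, 0.0285, 0.2572]
orientation: [-3.138, -0.0, 1.483]
wrist_force: [1.6, 0.4, 0.1]
opening: 0.0005
grasp_force: 0.0
time: 12.8
tcp_pos: [0.577, -0.2487, 0.2957]
orientation: [-3.139, -0.001, 1.482]
wrist_force: [-0.1, -0.5, -0.1]
opening: -0.0003
grasp_force: 0.0
time: 13.18
tcp_pos: [0.5794, -0.2457, 0.2967]
orientation: [-3.141, -0.001, 1.485]
wrist_force: [-0.2, 0.1, -0.1]
opening: 0.0005
grasp_force: 0.0
```

View pics/f.png

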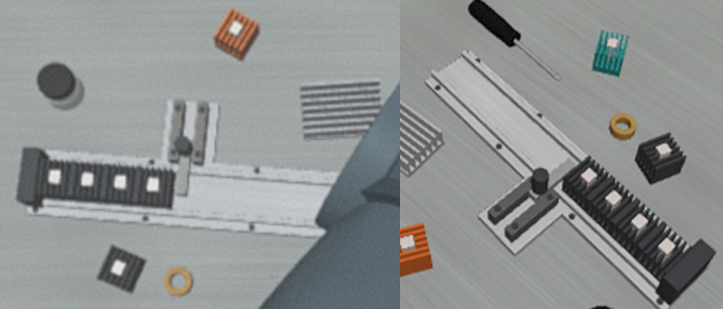

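The row is closed and against the stop at left-panel (40,178). The bar lies across the rail behind module 4, from (183,145) to (181,193), and the bystanders look unmoved.

```bash
python3 -c "
from station import bot
print(bot.sign_off())"
```

```text
the job is handed in; nothing more can be done
None
```

Job handed in at about 13 s: the four-module row is closed and home against the end stop, the keeper bar is fully in behind the last module, and the bystanders look unmoved in the final picture.

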